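Refit the drain plate in a lever-lid parts-rinse tank and shut it

TASK

Refit the drain plate of the small grey parts-rinse tank: press the tank's lid lever down until its catch holds the lid up by itself, hook the plate's front lip into the slot inside the tank's front wall, and pivot the plate down until it snaps flat at the back. Then trip the catch so that the lever rises and the lid closes fully, and leave the other things on the table where they are.

Things in the scene. Friction and masses are not known exactly. Their poses are not given: they have to be found in the camera images.
- lever_pad (a point): middle of the top of the ribbed rubber pad (28 x 38 mm) at the front end of the lid lever, on the tank's right side (tank's -y). The lever's level pivot is 106 mm behind it; the pad is about 110 mm above the table when the lid is shut and sinks about 52 mm to the catch. Axes: x to the tank's back, y to its left, z up when the lid is shut
- lever (a joint): angle of the lid lever, rad: 0 up (lid shut), 0.47 to 0.50 resting under the catch, 0.52 firm stop. A spring and the lid push it up: about 5 to 15 N at the pad, most at the start and where the catch snaps over, just before the stop; let go short of the catch, it rises and the lid closes
- lid (a joint): angle of the lid, rad, hinged on the tank's back edge and driven by the lever through a push rod: 0 shut, about 1.8 (leaning back) when the lever is caught. Shut, its top is 126 mm above the table; open, it stands up to 0.31 m high behind the mouth
- trip_tab (a point): top of the steel trip tab (40 x 32 mm, 26 mm above the table) of the hold-open catch, on a shaft before the tank's front wall, left of the lever pad. Pressed 5 to 10 mm down with 3 to 8 N (firm stop at about 12 mm) it swings the hook off the lever, which rises at once; let go, it springs back. Axes as the tank's: x to its back, y to its left, z up
- plate_grip (a point): point on the middle of the drain plate's black upright grip (10 mm thick in x, 52 mm in y, 30 mm high), 25 mm above the plate's underside, 9 mm below the grip's top; z up. The plate, a loose steel grille 146 (x) x 130 (y) x 4 mm, 0.24 to 0.4 kg, has its front lip edge at x -85 mm and its back edge at x +61 mm from here; the lip is the edge farther from the grip
- plate_home (a point): where plate_grip comes when the plate is home in the tank, axes alike (x to the tank's back, y to its left, z up). From here the tank's mouth runs x -87 to +73, y -70 to +70 mm; its rim is 13 mm higher. Ledges 25 mm lower along both sides carry the plate; 5 mm of play on each side in y, 2 mm in x
- slot (a point): middle of the mouth of the slot inside the tank's front wall, across its whole width; it opens towards the tank's back. Jaws 6 mm above and below (12.5 mm apart), 12 mm deep to the front wall; the upper jaw is a 3 mm flange under which the lip must go, so the plate enters with its lip low (some 15 to 25 degrees). Axes as plate_home
- snap_nose (a point): front top of the sprung snap catch in the middle of the tank's back wall, 36 mm wide. A sloped nose reaches 15 mm lower than this point and 8 mm farther forward; it keeps the back edge of the plate 8 to 15 mm high until the plate is pressed down near its back edge with some 8 to 12 N, then snaps over it. Axes as plate_home
- bolt_tin: bystander: small grey open tin, 60 mm across, 45 mm high; origin under its centre
- spanner: bystander: small open-ended spanner, 170 mm long, lying flat; origin under its centre
- chrome_cap: bystander: chromed round cap, 100 mm across, 63 mm high; origin under its centre
- oil_can: bystander: red oil can with a tall spout, 70 mm across, 150 mm high; origin under its centre
- pliers: bystander: red-handled pliers, 170 mm long, lying flat; origin under its centre
- octa_cap: bystander: eight-sided grey cap, 111 mm across, 60 mm high; origin under its centre

How it is judged:
On the way, in this order (a step that is already met when the one before it is completed fails the run):
1. the lid is held up by the catch with the robot off the lever (value of joint lever above 0.44 rad and value of joint lid above 1.5 rad and contact force between the fingers and lever below 0.1 N), for 0.3 s.
2. with the lid up, the drain plate lies flat in its seat, lip in the slot and back edge snapped down, and the robot is off it (z of plate_grip in the frame of plate_home between -0.004 and 0.003 m and x of plate_grip in the frame of plate_home between -0.006 and 0.006 m and angle between the z axis of plate_grip and the z axis of plate_home, either way round below 0.035 rad and angle between the x axis of plate_grip and the x axis of plate_home, either way round below 0.15 rad and value of joint lid above 1.5 rad and contact force between the fingers and drain_plate below 0.1 N), for 0.2 s.
At the end, for the whole second after the job is handed in: Plate flat in its seat under the snap catch (grip within 6 mm of home along the tank, +3/-4 mm in height, tilt under 2 deg, turn under 8 deg), at rest; lever up (under 0.03 rad), lid shut (under 0.06 rad); no other listed thing pushed over 30 mm (z of plate_grip in the frame of plate_home between -0.004 and 0.003 m and x of plate_grip in the frame of plate_home between -0.006 and 0.006 m and angle between the z axis of plate_grip and the z axis of plate_home, either way round below 0.035 rad and angle between the x axis of plate_grip and the x axis of plate_home, either way round below 0.15 rad and value of joint lid below 0.06 rad and value of joint lever below 0.03 rad and linear speed of drain_plate below 0.02 m/s); the robot touches nothing.
It fails at once if one of the other loose things is pushed more than 30 mm (distance of any of bolt_tin, spanner, chrome_cap, oil_can, pliers, octa_cap from where it was at the start of the episode above 0.03 m).
It also fails if it takes over 72 s, if anything falls off the work surface, if the arm or the gripper's body presses on something with over 40 N, if the wrist force passes 120 N, or if a joint passes its speed limit or range.

ROBOT

A 6-joint arm with a two-finger parallel gripper is mounted at the origin on a cart in front of the work surface, level with it; the furniture and walls round the work are solid. World frame = base frame: x ahead of the robot, y to its left, z up, the work surface at z = 0. Lengths are in m, angles in rad, forces in N, time in s.
With the tool pointing down it reaches from about 0.35 to 0.775 m from the base axis. Payload 5.5 kg.
Tool frame: the origin (TCP) lies at the very end of the fingers, on their centre line; the grasp point (between the pads) lies env.pinch_z behind it (env.pinch_z is the distance from the TCP to the grasp point, in m); z points along the fingers, y is the line along which they close (so a half turn about z gives the same grasp; the last joint's range is limited). The gripper opens to 85 mm and grips with 20 to 120 N. Pads are 22 mm wide; open, the fingers measure 114 mm over their backs; the gripper's body (76 mm by 85 mm) begins 54 mm behind the grasp point. The pads swing forward as they close: fully open they stand 13 mm farther back than shut.
Start: joints at [1.2, 0.313, 0.046, 1.304, 0, 1.431], TCP at [0.132, 0.56, 0.231] pointing down, gripper open.
Joint ranges: [-2.76, 2.76], [-0.86, 1.69], [-1.03, 1.26], [-2.2, 2.34], [-1.47, 1.5], [-3.14, 3.14]. Speed limits (rad/s): [2.57, 2.57, 3.14, 3.14, 3.14, 3.14].

INTERFACE

Orientations are given as a unit quaternion [w, x, y, z].
In Python, from workcell import env, eyes gives the robot as it stands.
- The arm moves only by the shell command python3 -m jog 'ROWS' [FORCE]. ROWS is JSON, one flat list of numbers, 7 for each row, row after row: the shift along the world's x, y, z as a fraction of full scale, then the turn, a rotation vector about the world's x, y, z as a fraction of full scale, then the opening, from -1 (shut) to 1 (fully open), so that 0 is half open. A call has 1 to 12 rows; each row is the pose to reach, as a shift and turn from the pose commanded when the call began, turning the shorter way round; what a row does not reach only later rows make up. Full scale, the value 1, is 20 cm for a shift and pi rad for a turn. A row lasts 1/12 s, in which the tool goes at most 41.7 mm and 7.16 degrees, less where a joint would pass 70% of its speed; a pose out of reach is approached as far as the arm can. A call with a number of a shift or a turn outside -1 to 1 is refused whole. A call with a gripper value outside its range is refused whole. The fingers move at their own pace and stop on an object; FORCE is the grip in N (left out, the last holds). Time passes only in rows, so rows that repeat a pose let the fingers close. It gives the time, the measured TCP pose, the force, the opening and the grip force at its end, in the units of the state.
- env.get_state(): the state, without advancing time (a new reading comes with each control period).
- eyes.read_camera(name): name is "scene" or "top"; returns (picture, depth): 420x560x3 uint8, red, green, blue; 420x560 float32, m along the optical axis (not along the pixel's ray), 0 where there is no reading.
- eyes.calibration(name): a dict with "fx", "fy", "cx", "cy" (pixels), "R" (3x3) and "t" (3): a world point X has camera coordinates R X + t. Camera axes: x right, y down, z forward; pixel columns grow to the right and rows downward; lengths in m; the calibration is good to about 2 mm. A picture is of the moment at which its call begins. calibration takes no time and is no camera call.
- env.hand_in(): hands the job in; it is judged then, once.
The state is a dict: "clock": time; "joint_pos": joint angles; "qvel": joint speeds; "tau": joint torques, N m; "tcp_pos": TCP position; "orientation": TCP orientation; "wrist_force": force on the tool from outside, world axes, zero at the start; "ft_torque": the same for the moment, N m; "finger_gap": finger opening in m; "grip_force": force on a finger pad.
Only numpy, scipy, OpenCV 4.12 (cv2) and the standard library are available. Lean on these libraries where they do the work, as an engineer would, in place of code of your own. Each camera call takes 0.05 s, during which the arm holds its last target. There are 200 camera calls.

## Working session

There is one attempt and no reset: what is moved stays moved. The work goes in short steps, Python scripts to look and compute and a shell command to move; the robot and the scene stay as the last step left them, time stands still between calls to the robot, and variables do not carry over. Pictures are saved under pics/ and viewed, at most 10 in all, crops included, and the job is handed in when it is done.

```bash
ls; mkdir -p pics; python3 - <<'E'
from workcell import env, eyes
import cv2, numpy as np
for n in("top","scene"):
    p,d=eyes.read_camera(n); cv2.imwrite(f"pics/{n}0.png",p[:,:,::-1]); np.savez(f"/tmp/{n}0.npz",p=p,d=d)
    print(n,{k:np.round(v,4).tolist() for k,v in eyes.calibration(n).items()})
print(env.pinch_z, env.get_state())
E
```

```text
pics
top {'fx': 420.6966, 'fy': 420.6966, 'cx': 281.6406, 'cy': 212.3787, 'R': [[-0.1143, -0.9934, -0.0028], [-0.9724, 0.1124, -0.2045], [0.2035, -0.0207, -0.9789]], 't': [-0.1753, 0.5697, 1.3758]}
scene {'fx': 540.3555, 'fy': 540.3555, 'cx': 279.4803, 'cy': 203.6525, 'R': [[0.805, -0.5929, -0.0216], [-0.4364, -0.5671, -0.6985], [0.402, 0.5717, -0.7152]], 't': [-0.5583, 0.1888, 1.6706]}
0.0187 {'clock': 0.1, 'joint_pos': array([ 1.20040172e+00,  3.13902017e-01,  4.50742018e-02,  1.30359250e+00,
       -2.32688989e-05,  1.43119891e+00]), 'qvel': array([-0.00084452, -0.00117003,  0.00269286,  0.00152439, -0.0015398 ,
       -0.00083228]), 'tau': array([ 3.62004837e-03, -4.81723881e+01,  2.99244314e+01,  1.27207351e-02,
       -6.32123397e-05,  2.76363508e-06]), 'tcp_pos': array([0.13137937, 0.55931538, 0.23050377]), 'orientation': array([-1.93560885e-04,  1.15142597e-01,  9.93348641e-01, -7.88674203e-04]), 'wrist_force': array([-0.10400036, -0.01059992, -0.07624907]), 'ft_torque': array([-0.01805921,  0.01737549,  0.0391183 ]), 'grip_force': 0.0, 'finger_gap': 0.08557481495317329}
```

View pics/top0.png

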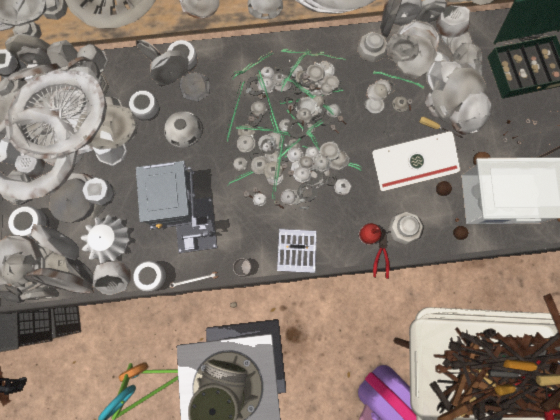

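View pics/scene0.png

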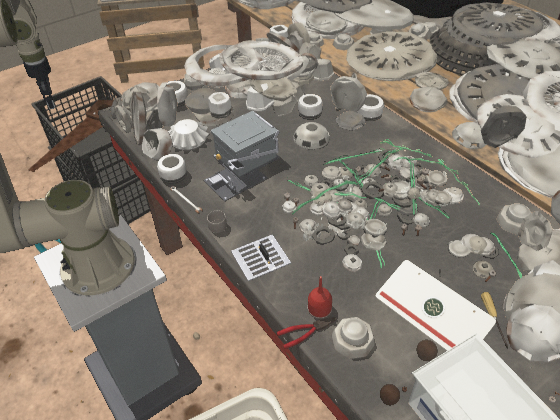

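The top view shows the tank lid at about (163,192), the lever/pad and trip tab around (195,235), and the plate at (297,251) with its grip near row 246. The scene view shows the same layout, with the tank at (245,140) and the plate at (262,256).

```bash
cat > h.py <<'E'
import numpy as np, cv2
from workcell import env, eyes
def xyz(n,d):
    c=eyes.calibration(n); R=np.array(c["R"]);t=np.array(c["t"])
    v,u=np.mgrid[:d.shape[0],:d.shape[1]]
    P=np.stack([(u-c["cx"])/c["fx"]*d,(v-c["cy"])/c["fy"]*d,d],-1)
    return (P-t)@R
def ray(n,u,v,z):
    c=eyes.calibration(n); R=np.array(c["R"]);t=np.array(c["t"])
    o=-R.T@t; r=R.T@np.array([(u-c["cx"])/c["fx"],(v-c["cy"])/c["fy"],1]); return o+r*(z-o[2])/r[2]
def look(n,tag):
    p,d=eyes.read_camera(n); np.savez(f"/tmp/{n}{tag}.npz",p=p,d=d); return p,d
def load(n,tag):
    f=np.load(f"/tmp/{n}{tag}.npz"); return f["p"],f["d"]
def crop(p,x0,y0,x1,y1,s): return cv2.resize(p[y0:y1,x0:x1,::-1],None,fx=s,fy=s,interpolation=cv2.INTER_CUBIC)
E
python3 - <<'E'
from h import *
p,d=load("top","0"); q,e=load("scene","0")
a=crop(p,125,150,225,260,5); b=crop(q,200,105,300,205,5)[:,:]
b=cv2.copyMakeBorder(b,0,50,0,0,0); 
im=np.hstack([a[:, :],b]); im=cv2.resize(im,(800,int(im.shape[0]*.8))) ; cv2.imwrite("pics/tank.png",im)
X=xyz("top",d)
for v in range(160,256,6): print(v,' '.join('%3d'%round(1000*X[v,u,2]) for u in range(130,226,4)))
print([X[v,u].round(3) for v,u in((192,163),(251,297),(235,195))])
E
```

```text
160   0  -1  -2  -7   5   2   1   1   6  -2   0  10   1 1463   0   0   5   1   6   3  -2   0   3   0
166   5   1   4 125 128 119 133 127 128 130 129 119 119 129   7   3  -2   0  -2   2  -3   6   2   2
172  -1   4 126 121 130 126 123 123 127 127 122 127 126 129  65  57   1   3  -1  -2  -2   1  -5   5
178   3  -2 124 127 127 129 129 129 133 131 125 126 128 124  77  58   7   7   2   1   0   4   4  -3
184   2   2 130 124 127 128 133 130 128 128 128 126 125 127  89  70  -1  -2  -6   2   2   4  -1  -2
190   7   3 126 128 131 124 127 132 127 129 132 130 125 123 117  24   2  -2   2  -1   2   5   3   3
196   5   2 128 127 125 132 124 123 129 126 123 123 126 128 120  79  77   1   4   2   6  -2  -1   0
202   4   4 126 126 126 126 125 131 132 132 130 130 121 124 123  45   8   8  -1   4   9   3   2   8
208  -5   3  -1 131 132 127 121 125 126 129 126 126 122 127 128  58   2   4   7   8   8   1  10   5
214   1   0   1 129 130 128 129 120 124 128 124 123 123 128 123  71   2   2   7   3   3   4   1  -3
220   9  -1   1 124 129 125 116  86  84  73  58  54  40  41  19  13 105 109 111 106   2   1   2   5
226   3   3   2   0   1   0   8  32   7   4   6   6  13  -5   6   3 112   8 113 1463   5   7   4  -6
232  -1   3  -5   0   5   7   6   2   4   3  -4 1463   3   7   2  10   3   8   3  65  31   7   1   6
238  -2  -2   4   0   2   2   8  -2   6   1   5   3  10  26  28  28   4   3   4   6   5   6  -1   0
244   0   0   1   2   4   2   5   3   2   2   3   3   3   9  25  28   8   1   9   5   2   7   4  -4
250   4  -1   4  -3   1  -4   2   9  -2  -1   3   0   7   4   2  14  13   4   4   3   1   1  -1   1
[array([0.643, 0.14 , 0.13 ]), array([ 0.415, -0.278,  0.007]), array([0.508, 0.066, 0.025])]
```

View pics/tank.png

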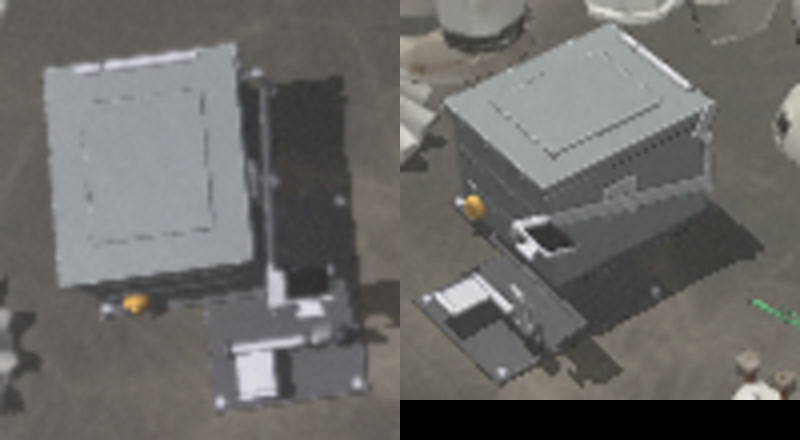

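The close-up shows the black pad around crop (306,280), i.e. top pixel (201,220). The trip tab is at crop (257,372), pixel (189,243), and the lid corners are clear. Next I'll measure tank yaw, pad, tab and plate.

```bash
python3 - <<'E'
from h import *
p,d=load("top","0"); X=xyz("top",d)
m=((X[...,2]>.115)&(X[...,2]<.14)).astype(np.uint8); m[:,:125]=0;m[:,195:]=0;m[:155]=0;m[230:]=0
m=cv2.morphologyEx(m,cv2.MORPH_OPEN,np.ones((3,3)))
c=max(cv2.findContours(m,0,1)[0],key=cv2.contourArea)[:,0]
W=np.array([ray("top",u,v,.126)[:2] for u,v in c],np.float32)*1000
r=cv2.minAreaRect(W); print("lid",r, cv2.boxPoints(r).round())
k=X[d>0]; print("table z",np.median(X[235:260,330:350,2]))
f=lambda n,u,v,z:print(n,ray("top",u,v,z).round(4))
f("pad",201.3,220,.110); f("tab",189.2,243,.026)
g=p.astype(int).sum(2); s=p[222:282,265:330]
mm=np.zeros(g.shape,np.uint8); mm[222:282,265:330]=(g[222:282,265:330]>420)
mm=cv2.morphologyEx(mm,cv2.MORPH_CLOSE,np.ones((9,9)))
c=max(cv2.findContours(mm,0,1)[0],key=cv2.contourArea)[:,0]
W=np.array([ray("top",u,v,.004)[:2] for u,v in c],np.float32)*1000
r=cv2.minAreaRect(W); print("plate",r, cv2.boxPoints(r).round())
b=crop(p,265,220,330,285,6)
q,e=load("scene","0"); b2=crop(q,225,228,300,285,5.2)
b2=cv2.resize(b2,(390,296)); b2=cv2.copyMakeBorder(b2,0,94,0,0,0)
cv2.imwrite("pics/plate.png",np.hstack([b,b2]))
XS=xyz("scene",e); 
Y=XS[228:285,225:300].reshape(-1,3); C=q[228:285,225:300].reshape(-1,3).astype(int).sum(1)
k=(Y[:,2]>.015)&(Y[:,2]<.05)&(C<200); print("grip scene",k.sum(),np.median(Y[k],0),Y[k].min(0),Y[k].max(0))
Y=X[222:282,265:330].reshape(-1,3);C=p[222:282,265:330].reshape(-1,3).astype(int).sum(1);k=(Y[:,2]>.02)&(Y[:,2]<.05);print("grip top",k.sum(),np.median(Y[k],0))
E
```

```text
lid ((649.1957397460938, 144.551025390625), (188.4298553466797, 162.57281494140625), 1.4631030559539795) [[553. 223.]
 [557.  61.]
 [745.  66.]
 [741. 228.]]
table z 0.0006236829359062687
pad [0.5401 0.0259 0.11  ]
tab [0.4823 0.0879 0.026 ]
plate ((399.9355773925781, -296.1861267089844), (178.48345947265625, 180.46434020996094), 83.41280364990234) [[ 300. -374.]
 [ 479. -395.]
 [ 500. -218.]
 [ 321. -197.]]
grip scene 49 [ 0.42339301 -0.28419148  0.02792194] [ 0.41896297 -0.30670236  0.01586656] [ 0.43417598 -0.25634963  0.03897892]
grip top 46 [ 0.42847153 -0.27889259  0.03324462]
```

View pics/plate.png

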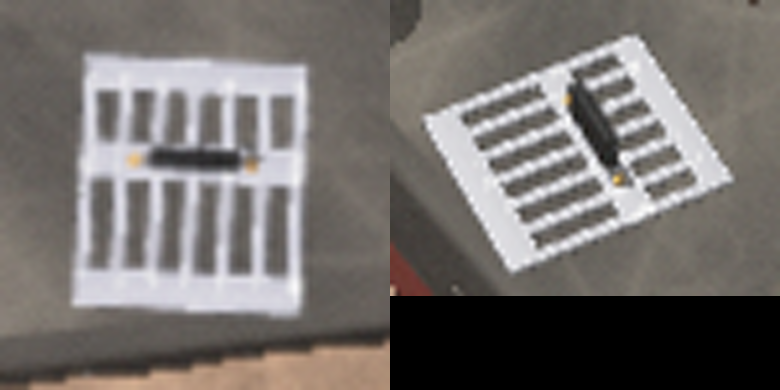

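The crop shows the plate corners at about (86,55), (308,66), (300,313) and (72,305), with the grip centred at (197,158) and nearer the far edge. So the lip is on the robot side. I'll cast those points.

```bash
python3 - <<'E'
from h import *
R=lambda u,v,z:ray("top",u,v,z)
P=[R(265+u/6-.4,220+v/6-.4,.004) for u,v in((86,55),(308,66),(300,313),(72,305))]
print("plate",np.round(P,4)); P=np.array(P)
print("center",P.mean(0),"sizes",np.linalg.norm(P-np.roll(P,-1,0),axis=1))
a=P[0]+P[1]-P[2]-P[3]; print("yaw deg x",np.degrees(np.arctan2(a[1],a[0])))
b=P[0]+P[3]-P[1]-P[2]; print("yaw deg y",np.degrees(np.arctan2(-b[0],b[1])))
print("grip",R(265+197/6-.4,220+158/6-.4,.032), "ends",R(265+150/6-.4,220+158/6-.4,.032),R(265+244/6-.4,220+159/6-.4,.032))
L=np.array([R(125+u/4-.4,150+v/4-.4,.126) for u,v in((45,70),(235,45),(250,265),(60,287))])
print("lid",L.round(4),"c",L.mean(0)); a=L[0]+L[1]-L[2]-L[3];b=L[0]+L[3]-L[1]-L[2]
print(np.degrees(np.arctan2(a[1],a[0])),np.degrees(np.arctan2(-b[0],b[1])),np.linalg.norm(a)/2,np.linalg.norm(b)/2)
for n,u,v,z in(("padBL",285,265,.11),("padFR",328,295,.11),("tab",257,372,.026),("tabTL",239,350,.026),("tabBR",276,395,.026),("baseplFR",370,388,.003),("FL",222,405,.003),("fl front screw",112,312,.03)): print(n,R(125+u/4-.4,150+v/4-.4,z).round(4))
E
```

```text
plate [[ 0.4999 -0.2244  0.004 ]
 [ 0.4785 -0.3527  0.004 ]
 [ 0.3369 -0.3294  0.004 ]
 [ 0.3564 -0.2     0.004 ]]
center [ 0.41791321 -0.27661957  0.004     ] sizes [0.13003651 0.14354183 0.13081719 0.1455852 ]
yaw deg x -9.498370916979843
yaw deg y -9.012731017784903
grip [ 0.42885888 -0.28021681  0.032     ] ends [ 0.43192621 -0.2536283   0.032     ] [ 0.42522419 -0.30673066  0.032     ]
lid [[0.7403 0.2258 0.126 ]
 [0.7438 0.0674 0.126 ]
 [0.5557 0.0678 0.126 ]
 [0.5552 0.2218 0.126 ]] c [0.64873614 0.14572138 0.126     ]
0.5586558004292052 0.7389339636219509 0.18664448927378371 0.1561998447524617
padBL [0.556  0.0426 0.11  ]
padFR [0.527  0.0095 0.11  ]
tab [0.4838 0.089  0.026 ]
tabTL [0.5047 0.1031 0.026 ]
tabBR [0.4621 0.0742 0.026 ]
baseplFR [ 0.4622 -0.0031  0.003 ]
FL [0.4621 0.1261 0.003 ]
fl front screw [0.5497 0.2091 0.03  ]
```

```bash

python3 -m jog '[0.685,-0.9,0,0.055,0,0.073,-1,0.685,-0.9,0,0.055,0,0.073,-1,0.685,-0.9,0,0.055,0,0.073,-1,0.685,-0.9,0,0.055,0,0.073,-1,0.685,-0.9,0,0.055,0,0.073,-1,0.685,-0.9,0,0.055,0,0.073,-1,0.685,-0.9,0,0.055,0,0.073,-1]' 40
python3 -m jog '[0.685,-0.9,0,0,0,0,-1,0.685,-0.9,0,0,0,0,-1,0.685,-0.9,0,0,0,0,-1,0.685,-0.9,0,0,0,0,-1,0.685,-0.9,0,0,0,0,-1,0.685,-0.9,0,0,0,0,-1,0.685,-0.9,0,0,0,0,-1]'
python3 -m jog '[0.685,-0.9,0,0,0,0,-1,0.685,-0.9,0,0,0,0,-1,0.685,-0.9,0,0,0,0,-1,0.685,-0.9,0,0,0,0,-1,0.685,-0.9,0,0,0,0,-1,0.685,-0.9,0,0,0,0,-1,0.685,-0.9,0,0,0,0,-1]'
python3 -c "
from h import *
from scipy.spatial.transform import Rotation as Q
s=env.get_state();q=s['orientation'];print(s['tcp_pos'],Q.from_quat(np.r_[q[1:],q[0]]).as_matrix().round(3))"
```

```text
clock: 0.68
tcp_pos: [0.2705, 0.3767, 0.231]
orientation: [-0.01, 0.003, 0.996, 0.085]
wrist_force: [-0.5, 1.4, -0.1]
finger_gap: 0.0008
grip_force: 0.0
clock: 1.27
tcp_pos: [0.408, 0.1976, 0.2308]
orientation: [-0.01, 0.003, 0.996, 0.085]
wrist_force: [0.2, -0.0, 0.2]
finger_gap: -0.0002
grip_force: 0.0
clock: 1.85
tcp_pos: [0.5448, 0.0179, 0.2301]
orientation: [-0.01, 0.002, 0.996, 0.085]
wrist_force: [0.1, 0.5, 0.3]
finger_gap: -0.0002
grip_force: 0.0
[0.54483421 0.01792416 0.23014739] [[-1.     0.005 -0.019]
 [ 0.002  0.985  0.17 ]
 [ 0.02   0.17  -0.985]]
```

```bash

python3 -m jog '[-0.02,0,-0.2,0,0,0,-1,-0.02,0,-0.4,0,0,0,-1,-0.02,0,-0.54,0,0,0,-1,-0.02,0,-0.58,0,0,0,-1,-0.02,0,-0.62,0,0,0,-1,-0.02,0,-0.66,0,0,0,-1,-0.02,0,-0.7,0,0,0,-1,-0.02,0,-0.74,0,0,0,-1,-0.02,0,-0.78,0,0,0,-1,-0.02,0,-0.82,0,0,0,-1,-0.02,0,-0.84,0,0,0,-1,-0.02,0,-0.84,0,0,0,-1]'
python3 -c "
from h import *
p,d=look('scene','1'); cv2.imwrite('pics/press.png',crop(p,170,20,320,220,3))"
```

```text
clock: 2.85
tcp_pos: [0.5377, 0.0217, 0.0648]
orientation: [-0.01, -0.0, 0.996, 0.086]
wrist_force: [-0.6, 0.8, -1.1]
finger_gap: -0.0001
grip_force: 0.1
```

View pics/press.png

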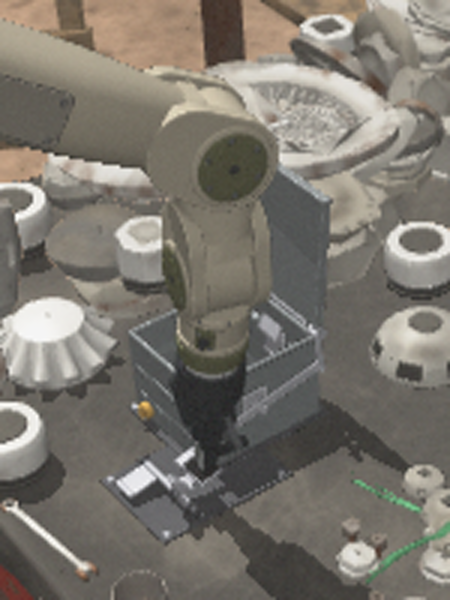

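The lid is up and the fingers are on the pad. I'll press a bit further so the catch snaps, then retract.

```bash

python3 -m jog '[0,0,-0.015,0,0,0,-1,0,0,-0.03,0,0,0,-1,0,0,-0.045,0,0,0,-1,0,0,-0.06,0,0,0,-1,0,0,-0.06,0,0,0,-1]'
```

```text
clock: 3.32
tcp_pos: [0.5394, 0.0213, 0.0564]
orientation: [-0.008, -0.0, 0.996, 0.087]
wrist_force: [-11.7, 0.7, 34.5]
finger_gap: -0.0001
grip_force: 18.3
```

```bash

python3 -m jog '[0,0,0.02,0,0,0,-1,0,0,0.05,0,0,0,-1,0,-0.1,0.2,0,0,0,-1,0,-0.3,0.4,0,0,0,-1,0,-0.5,0.6,0,0,0,-1,-0.1,-0.7,0.7,0,0,0,-1,-0.2,-0.9,0.7,0,0,0,-1,-0.2,-0.9,0.7,0,0,0,1]'
python3 - <<'E'
from h import *
p,d=look('top','2'); q,e=look('scene','2'); print(env.get_state()['joint_pos'].round(3))
a=crop(p,125,120,225,260,4);b=crop(q,200,80,300,220,4)
cv2.imwrite('pics/open.png',np.hstack([a,b]))
X=xyz("top",d)
for v in range(130,256,5): print(v,' '.join('%3d'%round(1000*X[v,u,2]) for u in range(126,226,4)))
E
```

```text
clock: 3.98
tcp_pos: [0.4991, -0.1622, 0.1936]
orientation: [-0.008, -0.0, 0.996, 0.084]
wrist_force: [0.8, -1.0, -1.0]
finger_gap: 0.011
grip_force: 0.0
[-0.55   0.303 -0.074  1.296  0.135 -0.551]
130 118 124 106   0   2   0  -2   0   3 297 301  42  49  50  48  47  42  41  23   6  -2   0  -3  -3   1
135 301 300 299 306 302 304 305 287 285 282 281 278  39  49  42  37  38  29  16   2  -3  -1   3  -1   1
140 282 280 276 272 270 275 270 267 266 257 257 252  30  34  38  34  -3  -1  -4   1   2   0   0   0   1
145 256 253 255 247 248 243 241 242 240 229 232 237 234   2   8  14   4   4   5  -1   3  -1   4   0   4
150 231 227 231 227 224 219 219 211 217 212 207 207 203  -3  -4   0   2   3   2  -2   5   2  -3   0   1
155 218 207 200 201 200 192 190 192 185 183 178 178 180 191   0  -2  -2   2   7   2   2  -4   3  -2  -3
160   5 183 178 171 172 169 164 160 160 160 153 153 147 144  -2   4  -2   1  -2   1   6  -2   3  -5  -2
165   0  -1 151 143 144 140 140 136 138 126 132 127 117 129 153 152   3   1   1   4  -2   6   0   0  -2
170  -1   5 138 130 125 125 111 118 115 103  98  95  86  81 125  62   
[... 1102 characters left out ...]
 23  15  32   8   6   3   3  -1  12   8   7  -3  64  58  64  52 702 707 709
230  28  -5   1   3   2   1   1   2   2   1  -4  -1   1   4   6   4   3  10  53   6 686 705 709 714 714
235  11   2   7   0  -3   4   4   0   6  -3   4   3   8   5   4   3  25  21  33 701 705 713 714 1463 719
240  29  -4   1   2   3  -6   1  -1   6   0  -1   0   2   5   3  28  26   4 704 705 717 716 720 721 719
245   4  -6  -2   0  -5   1   0   0   0   5   4   6   2   7  10  23  31   2 703 716 716 721 724 723 722
250   0   1   2   3  -4   0  -4  -1   0  -3   0   0   0   5   3   9  12 698 717 720 725 726 725 724 725
255   8   4   0  -5   0   5   1   5   1   2   2  -2   1   5   4   6 706 718 723 725 728 726 728 728 727
```

View pics/open.png

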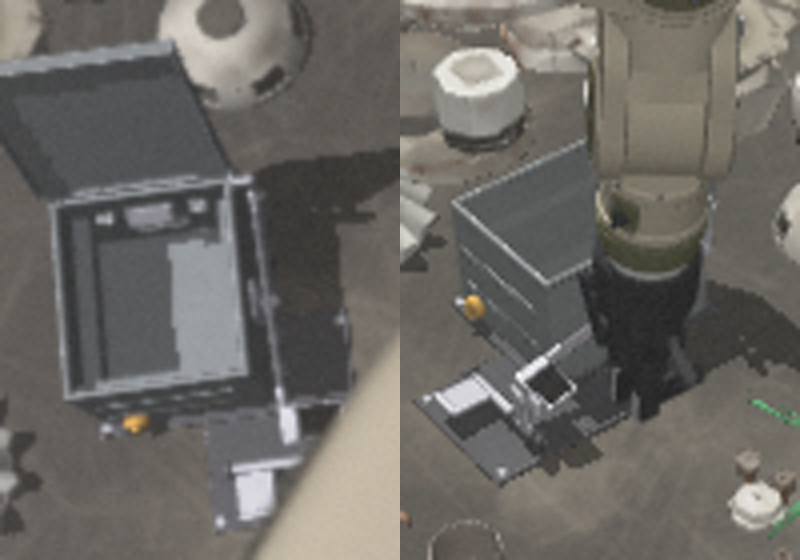

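The catch holds the lid up. The top crop shows the open mouth with rim corners at about (52,208), (228,185), (248,375) and (70,400), and the snap nose at (150,213). The scene crop shows the lever caught.

```bash
python3 - <<'E'
from h import *
R=lambda u,v,z:ray("top",125+u/4-.4,120+v/4-.4,z)
for nm,z,pts in(("outer",.118,((52,206),(228,183),(250,377),(68,402))),("innerledge",.118,((64,212),(221,190),(243,372),(76,392)))):
    L=np.array([R(u,v,z) for u,v in pts]); a=L[0]+L[1]-L[2]-L[3];b=L[0]+L[3]-L[1]-L[2]
    print(nm,L.round(4).tolist(),"c",L.mean(0).round(4),np.degrees(np.arctan2(a[1],a[0])),np.degrees(np.arctan2(-b[0],b[1])),np.linalg.norm(a)/2,np.linalg.norm(b)/2)
print("snap",R(150,213,.1))
# left ledge heights and rim heights from both cams
p,d=load("top","2");X=xyz("top",d)
m=X[180:212,144:150]; print("ledge z",np.median(m[...,2]), m[16,3])
q,e=load("scene","2");S=xyz("scene",e)
for n,Z in(("top",X),("scene",S)):
    Y=Z.reshape(-1,3)
    for nm,bx in(("front",(.555,.58,.09,.2)),("left",(.6,.68,.195,.235)),("flange",(.578,.59,.09,.2))):
        k=(Y[:,0]>bx[0])&(Y[:,0]<bx[1])&(Y[:,1]>bx[2])&(Y[:,1]<bx[3])&(Y[:,2]>.02); 
        print(n,nm,k.sum(),np.percentile(Y[k,2],[50,75,90,97]).round(3) if k.sum() else'')
Y=S.reshape(-1,3);k=(Y[:,0]>.53)&(Y[:,0]<.62)&(Y[:,1]>.12)&(Y[:,1]<.16)&(Y[:,2]>.05);print(Y[k][np.argsort(Y[k,0])].round(3)[:60:2].tolist())
E
```

```text
outer [[0.7285, 0.2232, 0.118], [0.7317, 0.076, 0.118], [0.5641, 0.069, 0.118], [0.5604, 0.2177, 0.118]] c [0.6462 0.1465 0.118 ] 2.125466116218401 1.327623121768878 0.16797385127185532 0.14802263834669313
innerledge [[0.7222, 0.2135, 0.118], [0.7262, 0.0822, 0.118], [0.5689, 0.0744, 0.118], [0.5679, 0.2108, 0.118]] c [0.6463 0.1452 0.118 ] 1.918619570162141 1.0830365573769158 0.15584903270537068 0.13390722470239133
snap [0.71917899 0.14701695 0.1       ]
ledge z 0.08253670765122308 [0.6491223  0.20665255 0.08358582]
top front 341 [0.095 0.11  0.124 0.126]
top left 248 [0.087 0.111 0.123 0.127]
top flange 24 [0.098 0.1   0.101 0.102]
scene front 363 [0.078 0.104 0.119 0.124]
scene left 397 [0.082 0.103 0.117 0.122]
scene flange 0 
[[0.554, 0.159, 0.083], [0.555, 0.128, 0.08], [0.557, 0.143, 0.083], [0.557, 0.136, 0.129], [0.557, 0.129, 0.097], [0.558, 0.123, 0.092], [0.558, 0.149, 0.061], [0.558, 0.135, 0.102], [0.558, 0.138, 0.086], [0.558, 0.143, 0.06], [0.558, 0.156, 0.06], [0.558, 0.14, 0.08], [0.559, 0.129, 0.106], [0.559, 0.159, 0.123], [0.559, 0.155, 0.107], [0.559, 0.137, 0.064], [0.559, 0.128, 0.074], [0.559, 0.16, 0.085], [0.559, 0.141, 0.115], [0.559, 0.124, 0.063], [0.56, 0.14, 0.089], [0.56, 0.133, 0.052], [0.56, 0.144, 0.104], [0.56, 0.159, 0.095], [0.56, 0.148, 0.12], [0.56, 0.124, 0.113], [0.56, 0.135, 0.087], [0.56, 0.146, 0.098], [0.561, 0.154, 0.093], [0.561, 0.152, 0.103]]
```

```bash
cat >> h.py <<'E'
from scipy.spatial.transform import Rotation as Q
def cur():
    s=env.get_state();q=s['orientation'];return s['tcp_pos'],Q.from_quat(np.r_[q[1:],q[0]])
def tgt(yaw,pitch=0):
    # tool y (closing) along plate x at yaw deg; pitch>0: front (lip) low
    y=np.array([1,0,0.]);z=np.array([0,0,-1.])
    B=np.stack([np.cross(y,z),y,z],1)
    return Q.from_euler('z',yaw,degrees=True)*Q.from_euler('y',-pitch,degrees=True)*Q.from_matrix(B)
def turn(R): return ((R*cur()[1].inv()).as_rotvec()/np.pi).round(4)
E
python3 -c "
from h import *
print(turn(tgt(-9.3)),cur()[0],(np.array([.429,-.2797,.10])-cur()[0])/.2)"
```

```text
[-0.0439  0.0424 -0.5483] [ 0.49870739 -0.16456666  0.19324772] [-0.34853697 -0.57566671 -0.46623858]
```

```bash

python3 -m jog '[-0.35,-0.575,-0.1,-0.044,0.042,-0.548,1,-0.35,-0.575,-0.1,-0.044,0.042,-0.548,1,-0.35,-0.575,-0.1,-0.044,0.042,-0.548,1,-0.35,-0.575,-0.1,-0.044,0.042,-0.548,1,-0.35,-0.575,-0.1,-0.044,0.042,-0.548,1,-0.35,-0.575,-0.1,-0.044,0.042,-0.548,1,-0.35,-0.575,-0.3,-0.044,0.042,-0.548,1,-0.35,-0.575,-0.3,-0.044,0.042,-0.548,1,-0.35,-0.575,-0.3,-0.044,0.042,-0.548,1,-0.35,-0.575,-0.4,-0.044,0.042,-0.548,1,-0.35,-0.575,-0.5,-0.044,0.042,-0.548,1,-0.35,-0.575,-0.5,-0.044,0.042,-0.548,1]'
python3 -c "
from h import *
print(turn(tgt(-9.3)),cur()[0],(np.array([.429,-.2797,.010])-cur()[0])/.2)"
```

```text
clock: 5.08
tcp_pos: [0.4273, -0.2727, 0.088]
orientation: [-0.003, 0.682, 0.731, 0.015]
wrist_force: [0.8, 0.0, -0.1]
finger_gap: 0.0855
grip_force: 0.0
[-0.0078  0.0058 -0.0736] [ 0.42733512 -0.27267266  0.08797732] [ 0.00832441 -0.03513672 -0.38988658]
```

```bash

python3 -m jog '[0.008,-0.035,0,-0.008,0.006,-0.074,0.2,0.008,-0.035,-0.1,-0.008,0.006,-0.074,0.2,0.008,-0.035,-0.2,-0.008,0.006,-0.074,0.2,0.008,-0.035,-0.3,-0.008,0.006,-0.074,0.2,0.008,-0.035,-0.36,-0.008,0.006,-0.074,0.2,0.008,-0.035,-0.385,-0.008,0.006,-0.074,0.2,0.008,-0.035,-0.385,-0.008,0.006,-0.074,-1,0.008,-0.035,-0.385,-0.008,0.006,-0.074,-1,0.008,-0.035,-0.385,-0.008,0.006,-0.074,-1,0.008,-0.035,-0.385,-0.008,0.006,-0.074,-1,0.008,-0.035,-0.385,-0.008,0.006,-0.074,-1,0.008,-0.035,-0.385,-0.008,0.006,-0.074,-1]' 80
python3 -m jog '[0,0,0.1,0,0,0,-1,0,0,0.3,0,0,0,-1,0,0,0.5,0,0,0,-1,0,0,0.7,0,0,0,-1,0,0,0.9,0,0,0,-1,0,0,0.95,0,0,0,-1]'
python3 -c "
from h import *
print(cur()[0], turn(tgt(-9.3)))"
```

```text
clock: 6.08
tcp_pos: [0.4311, -0.2827, 0.0156]
orientation: [0.004, 0.761, 0.649, -0.0]
wrist_force: [1.0, 1.5, 6.5]
finger_gap: 0.0083
grip_force: 80.4
clock: 6.58
tcp_pos: [0.4321, -0.2841, 0.2108]
orientation: [0.007, 0.761, 0.649, 0.0]
wrist_force: [1.4, -0.9, -3.9]
finger_gap: 0.0081
grip_force: 79.1
[ 0.4321273  -0.28412584  0.21083222] [ 0.0034  0.003  -0.0013]
```

```bash
python3 -c "
from h import *
print(turn(tgt(1.3,18)))"
python3 -m jog '[0,0.3,0.1,0,0,0,-1,0,0.6,0.1,0,0,0,-1,0.3,0.9,0.1,0,0,0,-1,0.57,1,0.1,0,0,0,-1,0.57,1,0.1,0,0,0,-1,0.57,1,0.1,0,0,0,-1,0.57,1,0.1,0,0,0,-1]'
python3 -m jog '[0,0.2,0,0,0,0,-1,0.1,0.4,0,0,0,0,-1,0.3,0.6,0,0,0,0,-1,0.4,0.8,0,0,0,0,-1,0.5,1,0,0,0,0,-1,0.5,1,0,0,0,0,-1,0.5,1,0,0,0,0,-1]'
python3 -c "
from h import *
print(cur()[0],turn(tgt(1.3,18)),(np.array([.661,.1455,.215])-cur()[0])/.2)"
```

```text
[-0.0037 -0.0966  0.0576]
clock: 7.17
tcp_pos: [0.5483, -0.0775, 0.2228]
orientation: [0.002, 0.759, 0.651, 0.001]
wrist_force: [0.8, -1.1, -3.3]
finger_gap: 0.0079
grip_force: 79.5
clock: 7.75
tcp_pos: [0.6452, 0.1223, 0.2217]
orientation: [0.001, 0.759, 0.651, -0.001]
wrist_force: [0.8, -0.9, -3.6]
finger_gap: 0.0081
grip_force: 79.7
[0.6452424  0.12230483 0.22169088] [-0.0057 -0.0996  0.0556] [ 0.07878799  0.11597585 -0.03345438]
```

```bash

python3 -m jog '[0.08,0.116,-0.03,-0.006,-0.1,0.056,-1,0.08,0.116,-0.03,-0.006,-0.1,0.056,-1,0.08,0.116,-0.03,-0.006,-0.1,0.056,-1,0.08,0.116,-0.03,-0.006,-0.1,0.056,-1,0.08,0.116,-0.03,-0.006,-0.1,0.056,-1]'
python3 - <<'E'
from h import *
print(cur()[0],turn(tgt(1.3,18)))
p,d=look('top','3'); q,e=look('scene','3')
a=crop(p,125,120,225,260,4);b=crop(q,180,80,280,220,4)
cv2.imwrite('pics/over.png',np.hstack([a,b]))
E
```

```text
clock: 8.17
tcp_pos: [0.6552, 0.14, 0.215]
orientation: [0.108, 0.693, 0.705, 0.109]
wrist_force: [0.7, -0.5, -3.3]
finger_gap: 0.0079
grip_force: 79.8
[0.65518448 0.14003076 0.21502923] [ 0.0005 -0.0019  0.0018]
```

View pics/over.png

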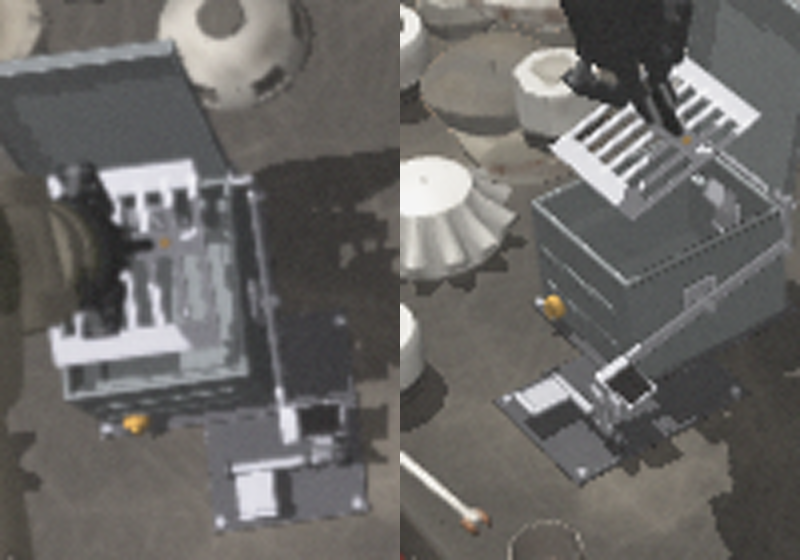

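The plate hangs over the tank with its lip low. In the top crop the lip corners are near (55,364) and (188,350); in the scene crop they are (555,145) and (632,217), with the back right corner at (760,115). I'll compare these with the prediction from the TCP.

```bash
cat >> h.py <<'E'
def proj(n,P):
    c=eyes.calibration(n);Y=np.array(c["R"])@P+np.array(c["t"]);return np.array([c["fx"]*Y[0]/Y[2]+c["cx"],c["fy"]*Y[1]/Y[2]+c["cy"]])
def platept(x,y,z,dx=0,dy=0,dz=.0094):
    p,R=cur(); M=R.as_matrix(); px=M[:,1];pz=-M[:,2];py=np.cross(pz,px)
    return p+(x+dx)*px+(y+dy)*py+(z+dz)*pz
E
python3 - <<'E'
from h import *
for n,pt in(("FL",(-.085,.065,-.021)),("FR",(-.085,-.065,-.021)),("BR",(.061,-.065,-.021)),("BL",(.061,.065,-.021))):
    P=platept(*pt); a=proj("top",P);b=proj("scene",P)
    print(n,P.round(4),"topcrop",((a+.4-[125,120])*4).round(),"scene",((b+.4-[180,80])*4+[400,0]).round())
# lip line height from triangulating picked corners
def tri(pt,ps):
    A=[];B=[]
    for n,(u,v) in(("top",pt),("scene",ps)):
        c=eyes.calibration(n);R=np.array(c["R"]);t=np.array(c["t"])
        for f,k,w in((c["fx"],0,(u-c["cx"])),(c["fy"],1,(v-c["cy"]))):
            A.append(f*R[k]-w*R[2]);B.append(w*t[2]-f*t[k])
    return np.linalg.lstsq(np.array(A),np.array(B),rcond=None)[0]
T=lambda u,v:(125+u/4-.4,120+v/4-.4);S=lambda u,v:(180+(u-400)/4-.4,80+v/4-.4)
print("FL",tri(T(55,364),S(555,147)).round(4),"FR",tri(T(188,348),S(632,216)).round(4),"BR",tri(T(196,187),S(760,116)).round(4))
E
```

```text
FL [0.5831 0.204  0.182 ] topcrop [ 57. 356.] scene [555. 144.]
FR [0.5852 0.074  0.1821] topcrop [224. 335.] scene [639. 216.]
BR [0.7239 0.0763 0.2276] topcrop [195. 148.] scene [769. 110.]
BL [0.7217 0.2063 0.2276] topcrop [ 26. 169.] scene [682.  43.]
FL [0.5816 0.2066 0.177 ] FR [0.5913 0.1055 0.1579] BR [0.7029 0.0724 0.23  ]
```

```bash
python3 - <<'E'
from h import *
p0,R=cur();M=R.as_matrix();px=M[:,1];pz=-M[:,2];py=np.cross(pz,px)
B=np.stack([px,py,pz],1)
for n in("scene","top"):
    p,d=load(n,"3");X=xyz(n,d)
    L=(X-p0)@B*1000; g=p.astype(int)
    k=(np.abs(L[...,0])<110)&(np.abs(L[...,1])<90)&(np.abs(L[...,2]+12)<15)&(g.min(2)>100)&(g.max(2)-g.min(2)<40)&(d>0)
    Y=L[k]; A=np.c_[Y[:,:2],np.ones(len(Y))]; c=np.linalg.lstsq(A,Y[:,2],rcond=None)[0]
    print(n,k.sum(),"slopes deg",np.degrees(c[:2]).round(2),"z0",c[2].round(1),"x",np.percentile(Y[:,0],[0,1,3,97,99,100]).round(1),"y",np.percentile(Y[:,1],[0,1,3,97,99,100]).round(1))
E
```

```text
scene 860 slopes deg [-0.21  0.32] z0 -12.3 x [-92.5 -90.  -88.3 106.3 108.2 109.7] y [-72.9 -64.4 -61.3  60.9  64.6  74.2]
top 823 slopes deg [-0.83  0.08] z0 -13.1 x [-92.2 -91.5 -90.1  51.2  53.   91. ] y [-62.  -61.3 -60.   61.8  66.3  86.5]
```

The arm was still settling during that look, so I'll repeat the measurement with it at rest.

```bash
cat > rel.py <<'E'
from h import *
import sys
t=sys.argv[1]
look("top",t);look("scene",t)
p0,R=cur();M=R.as_matrix();px=M[:,1];pz=-M[:,2];py=np.cross(pz,px)
B=np.stack([px,py,pz],1)
for n in("scene","top"):
    p,d=load(n,t);X=xyz(n,d)
    L=(X-p0)@B*1000; g=p.astype(int)
    k=(np.abs(L[...,0])<110)&(np.abs(L[...,1])<90)&(np.abs(L[...,2]+12)<10)&(g.min(2)>100)&(g.max(2)-g.min(2)<40)&(d>0)
    Y=L[k]; A=np.c_[Y[:,:2],np.ones(len(Y))]; c=np.linalg.lstsq(A,Y[:,2],rcond=None)[0]
    print(n,k.sum(),"slopes deg",np.degrees(c[:2]).round(2),"z0",c[2].round(1),"x",np.percentile(Y[:,0],[0,1,3,97,99,100]).round(1),"y",np.percentile(Y[:,1],[0,1,3,97,99,100]).round(1))
print(p0,turn(tgt(1.3,18)))
E
python3 rel.py 4
```

```text
scene 817 slopes deg [-0.17 -0.23] z0 -11.4 x [-89.  -87.9 -85.8 103.9 107.4 109.9] y [-71.7 -65.5 -62.9  63.   65.7  69.3]
top 832 slopes deg [-0.53 -0.06] z0 -10.6 x [-86.7 -85.9 -84.6  56.3  58.1  88.8] y [-62.3 -61.2 -60.2  61.1  65.8  85.4]
[0.66294283 0.14043721 0.22039819] [0.0001 0.0018 0.0019]
```

```bash

python3 -m jog '[-0.02,0.025,-0.1,0,0,0,-1,-0.02,0.025,-0.2,0,0,0,-1,-0.02,0.025,-0.3,0,0,0,-1,-0.02,0.025,-0.35,0,0,0,-1,-0.02,0.025,-0.38,0,0,0,-1,-0.02,0.025,-0.41,0,0,0,-1,-0.02,0.025,-0.41,0,0,0,-1,-0.02,0.025,-0.41,0,0,0,-1]'
python3 rel.py 5
python3 - <<'E'
from h import *
p,d=load("top","5");q,e=load("scene","5")
a=crop(p,125,120,225,260,4);b=crop(q,195,60,295,200,4)
cv2.imwrite('pics/in.png',np.hstack([a,b]))
E
```

```text
clock: 9.03
tcp_pos: [0.6573, 0.146, 0.1374]
orientation: [0.112, 0.692, 0.705, 0.113]
wrist_force: [0.7, 0.6, -3.9]
finger_gap: 0.0082
grip_force: 79.8
scene 723 slopes deg [-0.24  0.19] z0 -11.3 x [-110.   -85.3  -83.    87.7   90.4   94.6] y [-87.8 -81.6 -63.7  62.3  67.5  75. ]
top 800 slopes deg [0.14 0.43] z0 -10.8 x [-107.7  -90.5  -89.2   59.7   62.3   70.2] y [-88.8 -78.7 -60.5  59.7  65.   68.1]
[0.65710606 0.14603037 0.13768228] [0.0002 0.0017 0.0013]
```

View pics/in.png

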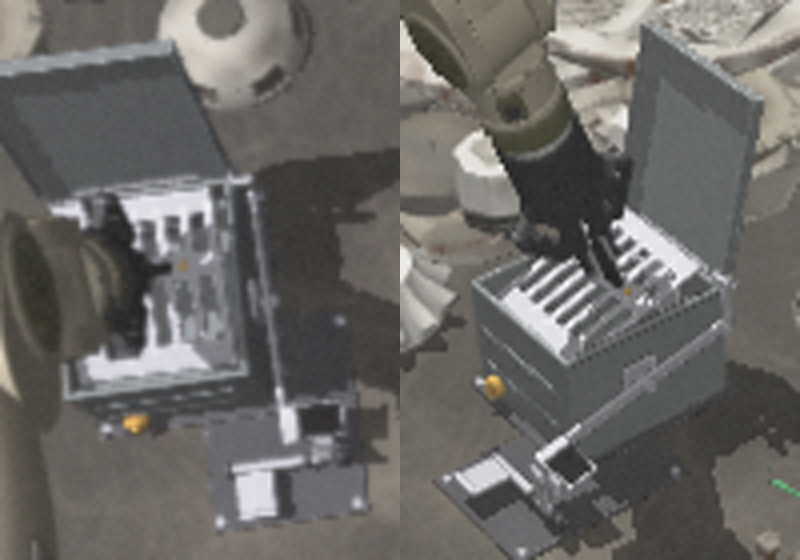

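The lip is inside the mouth just behind the flange (top crop row ~375) and the plate is centred, with nothing touching. Next: lower, then slide forward.

```bash

python3 -m jog '[0.015,0,0,0,0,0,-1,0.015,0,-0.02,0,0,0,-1,0.015,0,-0.04,0,0,0,-1,0.015,0,-0.042,0,0,0,-1,0.015,0,-0.042,0,0,0,-1]'
python3 -m jog '[-0.02,0,0,0,0,0,-1,-0.035,0,0,0,0,0,-1,-0.05,0,0,0,0,0,-1,-0.055,0,0,0,0,0,-1,-0.055,0,0,0,0,0,-1,-0.055,0,0,0,0,0,-1]'
```

```text
clock: 9.55
tcp_pos: [0.6584, 0.1459, 0.127]
orientation: [0.11, 0.692, 0.705, 0.112]
wrist_force: [-0.3, 0.1, -4.1]
finger_gap: 0.008
grip_force: 79.8
clock: 10.05
tcp_pos: [0.6482, 0.146, 0.1282]
orientation: [0.111, 0.692, 0.705, 0.113]
wrist_force: [0.5, 0.6, -4.1]
finger_gap: 0.008
grip_force: 79.9
```

```bash

python3 -m jog '[0,0,0.015,0,0,0,-1,0,0,0.03,0,0,0,-1,0,0,0.04,0,0,0,-1,0,0,0.04,0,0,0,-1]'
python3 -m jog '[0,0,-0.02,0,0,0,-1,0,0,-0.04,0,0,0,-1,0,0,-0.04,0,0,0,-1]'
```

```text
clock: 10.38
tcp_pos: [0.6456, 0.1459, 0.1325]
orientation: [0.109, 0.692, 0.705, 0.11]
wrist_force: [0.4, 1.2, -24.2]
finger_gap: 0.0078
grip_force: 81.8
clock: 10.63
tcp_pos: [0.6499, 0.146, 0.1295]
orientation: [0.112, 0.692, 0.704, 0.114]
wrist_force: [-0.5, -0.0, -3.2]
finger_gap: 0.0082
grip_force: 79.8
```

```bash

python3 -m jog '[0.003,0,-0.039,0,0.025,0,-1,0.003,0,-0.039,0,0.025,0,-1,0.01,0,-0.079,0,0.05,0,-1,0.01,0,-0.079,0,0.05,0,-1,0.0135,0,-0.119,0,0.075,0,-1,0.0135,0,-0.119,0,0.075,0,-1,0.0135,0,-0.119,0,0.075,0,-1]'
python3 -c "
from h import *
print(turn(tgt(1.3,0)),(np.array([.653,.1455,.098])-cur()[0])/.2)"
```

```text
clock: 11.22
tcp_pos: [0.6527, 0.1459, 0.1052]
orientation: [0.029, 0.7, 0.713, 0.032]
wrist_force: [0.8, -0.6, -3.7]
finger_gap: 0.0083
grip_force: 80.1
[-0.0016  0.0274  0.0015] [ 0.00171294 -0.0019898  -0.03601903]
```

```bash

python3 -m jog '[0.002,0,-0.015,0,0.012,0,-1,0.002,0,-0.025,0,0.02,0,-1,0.002,0,-0.036,-0.001,0.028,0.001,-1,0.002,0,-0.045,-0.001,0.03,0.001,-1,0.002,0,-0.045,-0.001,0.03,0.001,-1,0.002,0,-0.045,-0.001,0.03,0.001,-1]'
python3 -c "
from h import *
print(turn(tgt(1.3,0)),(np.array([.653,.1455,.098])-cur()[0])/.2)"
```

```text
clock: 11.72
tcp_pos: [0.6537, 0.1466, 0.0976]
orientation: [-0.003, 0.699, 0.715, -0.001]
wrist_force: [3.0, 2.9, 4.7]
finger_gap: 0.0081
grip_force: 81.5
[-0.0009 -0.0014  0.0004] [-0.0035293  -0.0053101   0.00193837]
```

```bash

python3 -m jog '[0,0,-0.02,0,0.004,0,-1,0,0,-0.04,0,0.008,0,-1,0,0,-0.05,0,0.01,0,-1,0,0,-0.05,0,0.01,0,-1]'
python3 -m jog '[0,0,0.03,0,0,0,-1,0,0,0.05,0,-0.01,0,-0.7,0,0,0.06,0,-0.01,0,-0.5,0,0,0.06,0,-0.01,0,-0.5,0,0,0.06,0,-0.01,0,-0.5]'
python3 -c "
from h import *
print(cur()[0],turn(tgt(1.3,0)))"
```

```text
clock: 12.05
tcp_pos: [0.6536, 0.1466, 0.0975]
orientation: [-0.012, 0.699, 0.715, -0.01]
wrist_force: [-17.4, 0.2, 51.9]
finger_gap: 0.0083
grip_force: 89.1
clock: 12.47
tcp_pos: [0.6507, 0.1458, 0.0968]
orientation: [-0.005, 0.7, 0.714, -0.004]
wrist_force: [0.2, -0.6, 0.6]
finger_gap: 0.0212
grip_force: 0.0
[0.65071673 0.14577257 0.09678657] [-0.0006 -0.0043  0.0006]
```

```bash

python3 -m jog '[0,0,0.1,0,0,0,-0.5,0,0,0.25,0,0,0,-0.5,-0.2,0,0.4,0,0,0,-0.5,-0.5,-0.2,0.5,0,0,0,-0.5,-0.8,-0.4,0.5,0,0,0,-1,-0.9,-0.7,0.5,0,0,0,-1,-0.95,-0.9,0.5,0,0,0,-1,-0.95,-0.95,0.5,0,0,0,-1,-0.95,-0.95,0.5,0,0,0,-1]'
python3 - <<'E'
from h import *
print(cur()[0],env.get_state()['joint_pos'].round(2))
p,d=look("top","6");q,e=look("scene","6")
a=crop(p,125,120,225,260,4);b=crop(q,195,60,295,200,4)
cv2.imwrite('pics/seat.png',np.hstack([a,b]))
for n,(p,d) in(("top",(p,d)),("scene",(q,e))):
    X=xyz(n,d);g=p.astype(int)
    k=(X[...,0]>.567)&(X[...,0]<.72)&(X[...,1]>.085)&(X[...,1]<.205)&(X[...,2]>.065)&(X[...,2]<.1)&(g.min(2)>130)
    Y=X[k];c=np.linalg.lstsq(np.c_[Y[:,:2]-[.64,.1455],np.ones(len(Y))],Y[:,2],rcond=None)[0];print(n,k.sum(),np.degrees(c[:2]).round(2),c[2].round(4))
    for lo in(.575,.6,.63,.66,.69,.705): 
        j=(Y[:,0]>lo)&(Y[:,0]<lo+.015);print(lo,j.sum(),np.median(Y[j,2]).round(4) if j.sum() else'')
E
```

```text
clock: 13.22
tcp_pos: [0.4622, -0.0402, 0.1963]
orientation: [-0.006, 0.699, 0.715, -0.004]
wrist_force: [0.5, -0.8, -0.0]
finger_gap: -0.0002
grip_force: 0.0
[ 0.46216776 -0.0401835   0.19632019] [-0.26  0.13 -0.28  1.18 -0.    1.29]
top 300 [-0.4  -0.19] 0.0885
0.575 14 0.0893
0.6 9 0.0864
0.63 20 0.0874
0.66 22 0.0884
0.69 69 0.0877
0.705 95 0.0875
scene 177 [ 2.57 -1.21] 0.0845
0.575 0 
0.6 4 0.0807
0.63 16 0.086
0.66 8 0.0864
0.69 55 0.085
0.705 46 0.0882
```

View pics/seat.png

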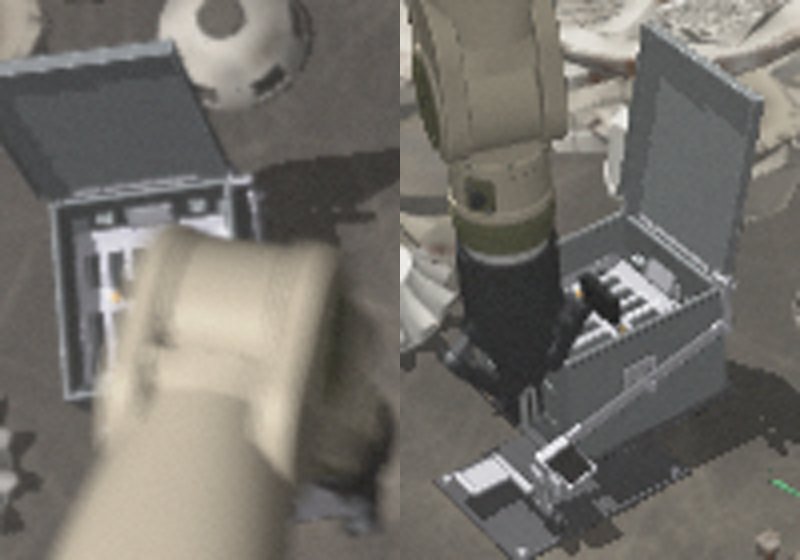

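The plate lies flat: surface about 87.5 mm at front and back, square in the mouth, under the nose. The lid is still up. Now I'll go over the trip tab.

```bash

python3 -m jog '[0.05,0.2,0,0,0,0,-1,0.1,0.4,0,0,0,0,-1,0.1,0.6,-0.1,0,0,0,-1,0.1,0.65,-0.3,0,0,0,-1,0.1,0.65,-0.5,0,0,0,-1,0.1,0.65,-0.65,0,0,0,-1,0.1,0.65,-0.75,0,0,0,-1,0.1,0.65,-0.75,0,0,0,-1,0.1,0.65,-0.75,0,0,0,-1]'
python3 -c "
from h import *
print((np.array([.482,.089,.026])-cur()[0])/.2)"
```

```text
clock: 14.07
tcp_pos: [0.4825, 0.0912, 0.0456]
orientation: [-0.007, 0.699, 0.715, -0.005]
wrist_force: [1.0, 1.6, -0.0]
finger_gap: 0.0002
grip_force: 0.0
[-0.00247096 -0.01110701 -0.09785678]
```

```bash

python3 -m jog '[0,-0.01,-0.06,0,0,0,-1,0,-0.01,-0.09,0,0,0,-1,0,-0.01,-0.11,0,0,0,-1,0,-0.01,-0.125,0,0,0,-1,0,-0.01,-0.14,0,0,0,-1,0,-0.01,-0.145,0,0,0,-1,0,-0.01,-0.145,0,0,0,-1,0,-0.01,-0.145,0,0,0,-1]'
python3 - <<'E'
from h import *
look("scene","7");q,e=look("scene","7");p,d=look("top","7")
X=xyz("scene",e).reshape(-1,3);k=(X[:,0]>.6)&(X[:,0]<.9)&(X[:,1]>.1)&(X[:,1]<.2)&(X[:,2]>.09);print("lid max z",np.percentile(X[k,2],[50,90,98]))
X=xyz("top",d).reshape(-1,3);k=(X[:,0]>.527)&(X[:,0]<.555)&(X[:,1]>.012)&(X[:,1]<.04);print("pad",np.median(X[k,2]))
print(env.get_state()['wrist_force'],cur()[0])
E
```

```text
clock: 14.73
tcp_pos: [0.4839, 0.0888, 0.0193]
orientation: [-0.005, 0.7, 0.714, -0.003]
wrist_force: [-2.7, -0.1, 6.9]
finger_gap: -0.0001
grip_force: 4.0
lid max z [0.12622217 0.13103503 0.13299088]
pad 0.10805506917406697
[-3.53807389 -0.25854664  7.36764251] [0.48389098 0.08883554 0.01932856]
```

The lever is up and the lid is down. Retract and verify.

```bash

python3 -m jog '[0,0,0.1,0,0,0,-1,-0.1,0,0.4,0,0,0,-1,-0.2,-0.3,0.7,0,0,0,-1,-0.3,-0.6,0.9,0,0,0,-1,-0.4,-0.9,0.9,0,0,0,-1,-0.4,-1,0.9,0,0,0,-1,-0.4,-1,0.9,0,0,0,-1,-0.4,-1,0.9,0,0,0,-1,-0.4,-1,0.9,0,0,0,-1,-0.4,-1,0.9,0,0,0,-1,-0.4,-1,0.9,0,0,0,-1]'
python3 - <<'E'
from h import *
p,d=look("top","8");q,e=look("scene","8")
cv2.imwrite('pics/end.png',np.hstack([crop(p,125,120,225,260,4),crop(q,170,60,295,200,3.2)[:448]]) if 0 else np.hstack([crop(p,125,120,225,260,4),crop(q,195,60,295,200,4)]))
Y=xyz("top",d).reshape(-1,3);k=(Y[:,0]>.57)&(Y[:,0]<.72)&(Y[:,1]>.08)&(Y[:,1]<.21);Y=Y[k]
c=np.linalg.lstsq(np.c_[Y[:,:2]-[.64,.1455],np.ones(len(Y))],Y[:,2],rcond=None)[0];print(len(Y),c.round(4))
p0,d0=load("top","0");Y=xyz("top",d0).reshape(-1,3);k=(Y[:,0]>.57)&(Y[:,0]<.72)&(Y[:,1]>.08)&(Y[:,1]<.21);Y=Y[k]
c=np.linalg.lstsq(np.c_[Y[:,:2]-[.64,.1455],np.ones(len(Y))],Y[:,2],rcond=None)[0];print("start",len(Y),c.round(4))
E
```

```text
clock: 15.8
tcp_pos: [0.4038, -0.1113, 0.1984]
orientation: [-0.005, 0.7, 0.714, -0.003]
wrist_force: [1.0, 0.3, 0.0]
finger_gap: -0.0001
grip_force: 0.0
1750 [-0.0005  0.0024  0.1271]
start 1744 [0.003  0.003  0.1272]
```

View pics/end.png

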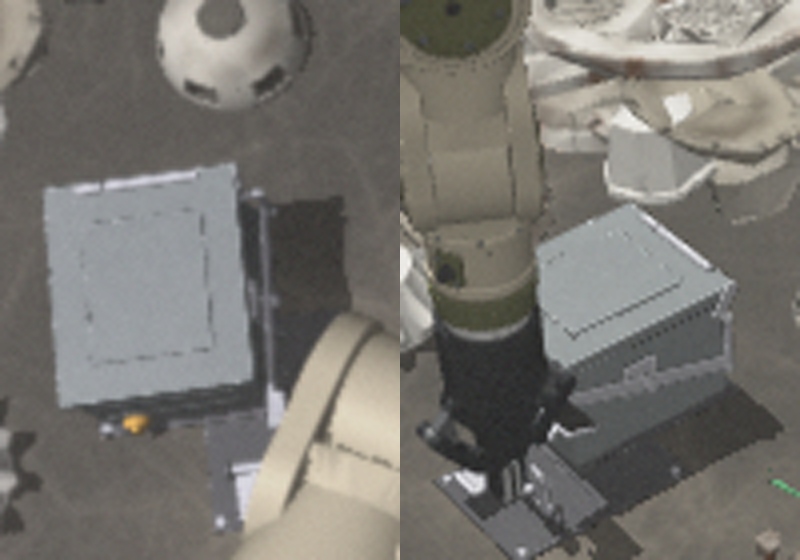

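The lid is flat and shut as at the start, and the robot is clear of everything.

```bash
python3 -c "
from workcell import env
print(env.hand_in())"
```

```text
the job is handed in; nothing more can be done
None
```

I refitted the drain plate and handed the job in at about 16 s: the camera checks showed it flat in its seat before the lid closed, and the lever up and lid shut afterwards; hand-in gave no verdict, and I didn't re-measure the bystanders.

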